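# Load the setting block under the test indicator

## Robot

A 6-joint arm with a two-finger parallel gripper is mounted at the origin on the work surface. World frame = base frame: x ahead of the robot, y to its left, z up, the work surface at z = 0. Lengths are in m, angles in rad, forces in N, time in s.
With the tool pointing down it reaches from about 0.35 to 0.8 m from the base axis. Payload 7.3 kg.
Tool frame: the origin (TCP) lies on the centre line of the jaws, within the pads' length; the fingertips stand 11 mm ahead of it and the grasp point (between the pads) lies 8 mm behind it (ctrl.finger_overhang is the distance from the TCP to the fingertips, in m); z points along the fingers, y is the line along which they close (so a half turn about z gives the same grasp; the last joint's range is limited). The gripper opens to 85 mm and grips with 20 to 120 N. Pads are 22 mm wide; open, the fingers measure 114 mm over their backs; the gripper's body (76 mm by 85 mm) begins 54 mm behind the grasp point. The pads swing forward as they close: fully open they stand 13 mm farther back than shut.
Start: joints at [-1.411, 0.342, 1.524, -0, 1.275, -0.146], TCP at [0.158, -0.501, 0.242] pointing down, gripper open.
Joint ranges: [-2.53, 2.53], [-0.77, 2.02], [0.04, 2.7], [-1, 4.14], [0.28, 2.66], [-3.11, 3.11]. Speed limits (rad/s): [2.57, 2.57, 3.14, 3.14, 3.14, 3.14].

## Interface

Orientations are given as a unit quaternion [x, y, z, w].
In Python, from bench import ctrl, viewer gives the robot as it stands. The module is installed in compiled form; this text tells all that it offers.
- The arm moves only by the shell command python3 -m crank 'ROWS' [OPENING]. ROWS is JSON, one flat list of numbers, 6 for each row, row after row: the shift along the tool's x, y, z in mm, then the turn, a rotation vector about the tool's x, y, z in degrees. A call has 1 to 20 rows; each row is the pose to reach, as a shift and turn from the pose commanded when the call began, along the tool's axes at that moment; what a row does not reach only later rows make up. A row lasts 1/12 s, in which the tool goes at most 41.7 mm and 7.16 degrees, less where a joint would pass 70% of its speed; a pose out of reach is approached as far as the arm can. A call with a gripper value outside its range is refused whole. OPENING is the opening in per cent of the stroke, from 0 (shut) to 100 (fully open), set as the call begins (- or left out, the last holds). The fingers move at their own pace and stop on an object; the grip force is fixed at half the most. Time passes only in rows, so rows that repeat a pose let the fingers close. It gives the time, the measured TCP pose, the force, the opening and the grip force at its end, in the units of the state.
- ctrl.get_obs(): the state, without advancing time (a new reading comes with each control period).
- viewer.camera(name): name is "scene" or "top" or "wrist"; returns the picture (400x640x3 uint8, red, green, blue); there is no depth.
- viewer.calibration(name): a dict with "K" (3x3 intrinsics, pixels), "view" (4x4, takes a point from world to camera coordinates). Camera axes: x right, y up, looking along -z (the intrinsics and any distortion apply to the point x, -y, -z); pixel columns grow to the right and rows downward; lengths in m; the calibration is good to about 2 mm. A picture is of the moment at which its call begins: read the wrist's pose just before it. calibration takes no time and is no camera call; for the wrist camera it gives the pose at the moment of the call.
- ctrl.hand_in(): hands the job in; it is judged then, once.
The state is a dict: "time": time; "joint_positions": joint angles; "joint_vel": joint speeds; "joint_efforts": joint torques, N m; "position": TCP position; "ee_rot": TCP orientation; "wrist_force": force on the tool from outside, world axes, zero at the start; "torque": the same for the moment, N m; "finger_gap": opening from 0.0 (shut) to 1.0 (fully open); "grasp_force": force on a finger pad.
Only numpy, scipy, OpenCV 4.12 (cv2) and the standard library are available. Lean on these libraries where they do the work, as an engineer would, in place of code of your own. Each camera call takes 0.05 s, during which the arm holds its last target. There are 200 camera calls.

## Task

With the test indicator still swung clear, push the aluminium pallet that carries the gauge block along the rollers and into the bay until it is fully home against the end stop, firmly but without ramming it, lifting it or shifting the block on its parallels. Then swing the indicator arm back over the pallet and leave its stylus standing over the middle of the gauge block. Touch only the arm, not the indicator itself, and leave everything else on the bench where it is.

Things in the scene. Friction and masses are not known exactly. Their poses are not given: they have to be found in the camera images.
- track_mid (a point): on the centre line of the fixed station's roller track, level with the roller tops, 47.5 mm above the bench. Its axes are the station's: the track runs along y, the pallet is pushed towards -y, +x is the far side with the indicator stand, z up. 14 passive steel rollers, 25 mm diameter and 130 mm wide, lie from y = +240 to -134 mm here, in a frame that stays below the roller tops
- bay_mouth (a point): on the centre line at roller height, where the bay begins, 20 mm up the track (+y) from track_mid; same axes. From here two straight steel guides, inner faces 113 mm apart, tops 72 mm above the bench, run 215 mm on towards -y; flared lead-ins stand over the 45 mm before it. They straighten a pallet pushed in somewhat skew
- spring_roller (a point): innermost point of a 16 mm upright roller on a spring slide in the near guide (station -x), 60 mm down the track (-y) from track_mid; it presses the pallet's side against the far guide. The pallet's front corner meets it as a bump of several newtons, then a steady drag of a few newtons: this is not the end stop, push on past it
- seat_pin (a joint): spring pin in the end stop, the steel bar across the bay's end (top 71 mm above the bench). The stop is clamped with its face anywhere 135 to 165 mm down the track (-y) from track_mid; that setting is not given: feel for it. 0 = pin 6 mm proud of the face, 0.006 m = pressed flush by a pallet fully home. Its spring gives only 1 N, so the pallet stays where it is left
- push_face (a point): centre of the rear face of the upright push lip on the pallet, 18 mm above the rollers; y points out of the pallet, against the pushing direction, x across. The lip is 104 mm wide, 8 mm thick, its top 30 mm above the rollers; below it the pallet's rear edge is flush with it. The pallet may lie a little skew at first. More than 90 N against the stop is ramming
- pallet: loose aluminium plate 140 mm long (y), 110 mm wide (x), 12 mm thick, front corners rounded to 25 mm, 0.55 to 0.85 kg; origin at the centre of its underside; front edge 70 mm ahead (-y), push face 70 mm behind (+y). Two steel parallels, 8 mm wide, 20 mm high, 100 mm long along y, are screwed on it at x = -35 and +35 mm
- block_top (a point): centre of the upper face of the loose white ceramic gauge block, 100 x 35 x 9 mm, 0.19 kg, lying flat across the two parallels with its length along x, its 35 mm width along y (the track) and this face 41 mm above the rollers; it lies within 8 mm of the middle of the pallet
- swing (a joint): angle of the indicator's swing arm about its column, rad: 0 with the arm straight across the track (pointing to station -x), positive with its end swung on past the bay in the pushing direction (station -y). Starts clear at 0.6 to 1.1, turns from -0.6 to 1.35 and stays where it is left (friction 0.13 N m, about 2 N at the arm's middle)
- swing_axis (a point): axis of the arm's column at the height of the arm's centre line, 188 mm above the bench; 130 mm to the far side (+x) of the track's centre line and 80 mm down the track (-y) from track_mid; axes are the station's. Column 22 mm, hub 38 mm in diameter, column top 212 mm above the bench
- bar_mid (a point): point on the centre line of the swing arm 70 mm from the pivot, where it is pushed or pinched; the arm is a level square steel bar 12 x 12 mm, bare from 19 to 118 mm from the pivot, its centre line 188 mm above the bench; x of this frame points from the arm's end to the pivot, z up; nothing stands above the bar here
- stylus (a point): lower end of the indicator's stylus, 94 mm below the arm's centre line and 130 mm from the pivot; it passes about 5.5 mm above the gauge block
- indicator: chrome lever-type test indicator with a 30 mm dial, hanging below the end of the swing arm, from 12 to 94 mm below the arm's centre line; its origin is on the arm's centre line 130 mm from the pivot. Fragile, not to be touched
- square: aluminium toolmaker's square standing on the station's plate beside the rollers on the far side, 75 mm long, 118 mm high; leave alone
- short_block: small white ceramic block 30 x 35 x 9 mm lying on the station's plate on the far side; leave alone
- spare_parallel: loose steel parallel 10 x 120 x 22 mm on the bench; leave alone
- spare_parallel2: its twin; leave alone
- v_block: steel V-block 50 x 45 x 48 mm on the bench; leave alone
- setting_cylinder: steel setting cylinder 40 mm diameter, 60 mm high, on the bench; leave alone
- screwdriver: screwdriver lying on the bench; leave alone
Mind the look-alikes: they are no part of the job. There is more than one size of the pallet; the job needs the larger.

How it is judged:
By the outcome, as a careful person would: the job done as asked, in the order asked, and still so for the second after the job is handed in, with the robot touching nothing.
It also fails if it takes over 51 s, if anything falls off the work surface, if the arm or the gripper's body presses on something with over 40 N, if the wrist force passes 120 N, or if a joint passes its speed limit or range.

## Working session

There is one attempt and no reset: what is moved stays moved. The work goes in short steps, Python scripts to look and compute and a shell command to move; the robot and the scene stay as the last step left them, time stands still between calls to the robot, and variables do not carry over. Pictures are saved under pics/ and viewed, at most 10 in all, crops included, and the job is handed in when it is done.

```bash
mkdir -p pics; python3 - <<'E'
from bench import ctrl, viewer
import cv2,numpy as np
o=ctrl.get_obs();print(o['time'],o['position'],o['ee_rot'],o['wrist_force'],ctrl.finger_overhang)
for n in('scene','top'):
    cv2.imwrite(f'pics/{n}0.png',viewer.camera(n)[:,:,::-1]);c=viewer.calibration(n);print(n,c.keys(),np.round(c['K'],1).tolist(),np.round(c['view'],4).tolist())
E
```

```text
0.0 [ 0.15799043 -0.50025197  0.24160193] [ 9.88338492e-01  1.52270767e-01 -6.80181881e-06 -7.99311914e-04] [ 0.51277888 -0.65345201  0.36988986] 0.011
scene dict_keys(['K', 'view']) [[515.9, 0.0, 312.3], [0.0, 515.9, 204.0], [0.0, 0.0, 1.0]] [[0.14, 0.99, -0.0181, -0.0724], [-0.5438, 0.0921, 0.8342, 0.1461], [0.8275, -0.1069, 0.5512, -2.1269], [0.0, 0.0, 0.0, 1.0]]
top dict_keys(['K', 'view']) [[396.8, 0.0, 316.0], [0.0, 396.8, 200.4], [0.0, 0.0, 1.0]] [[0.0114, -0.9999, 0.0018, 0.0183], [0.9888, 0.0115, 0.1486, -0.4884], [-0.1486, 0.0001, 0.9889, -1.4123], [0.0, 0.0, 0.0, 1.0]]
```

View pics/scene0.png

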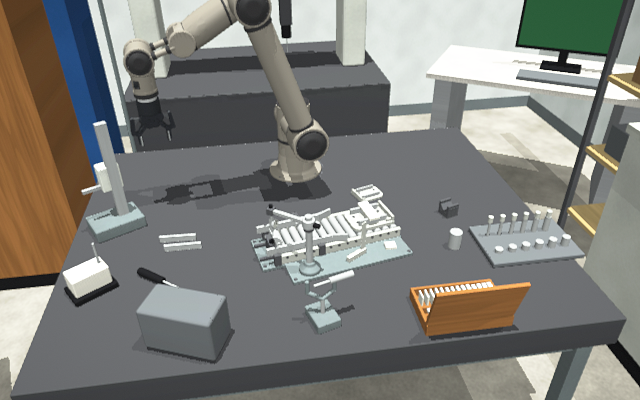

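View pics/top0.png

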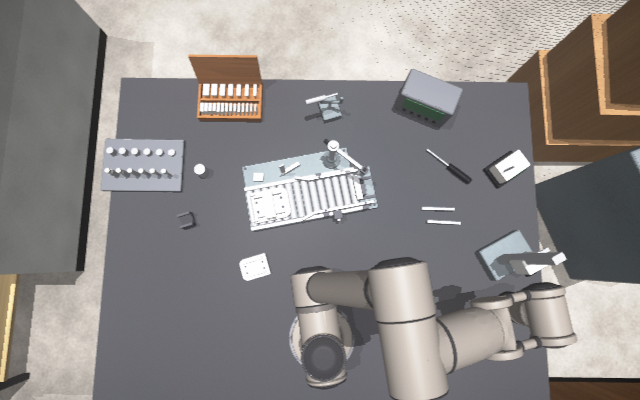

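Top view: the station spans cols 245–378, rows 140–230. The pallet is on the track's left end, around (270,205), and the arm points right-down from its column at (333,147). The small look-alike pallet is at (255,266). I'll enlarge both views.

```bash
python3 - <<'E'
import cv2,numpy as np
t=cv2.imread('pics/top0.png')[130:240,235:390];s=cv2.imread('pics/scene0.png')[175:285,245:420]
cv2.imwrite('pics/tz.png',cv2.resize(t,None,fx=5,fy=5,interpolation=cv2.INTER_CUBIC))
cv2.imwrite('pics/sz.png',cv2.resize(s,None,fx=4.5,fy=4.5,interpolation=cv2.INTER_CUBIC))
E
```

```text
(no output)
```

View pics/tz.png

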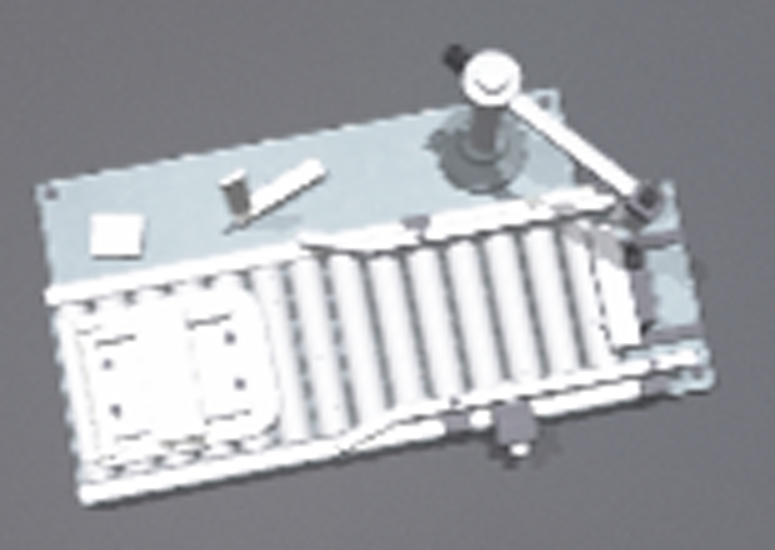

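View pics/sz.png

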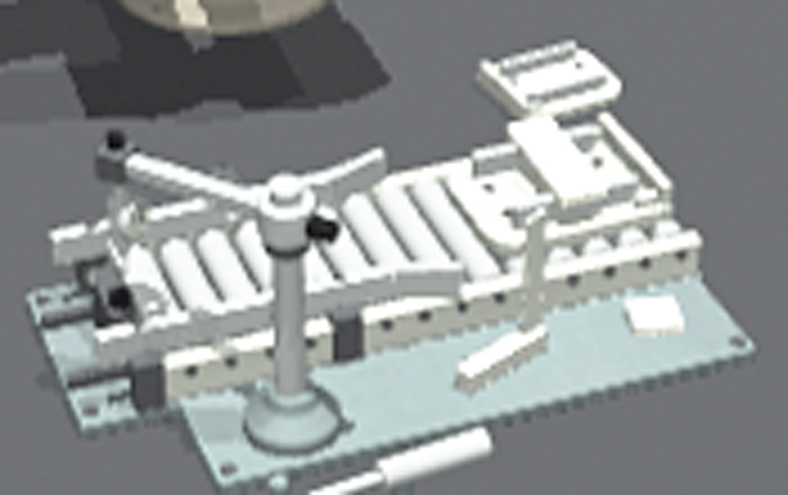

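The crop shows the column top at (491,75) and the arm end near (645,200) in the top crop; the scene crop has the column top at (290,187). The pallet's push lip faces the track's left end. Next I'll work out a coarse station pose.

```bash
cat > h.py <<'E'
import numpy as np,cv2
from bench import ctrl,viewer
from scipy.spatial.transform import Rotation as R
F=np.diag([1,-1,-1])
def ray(c,u,v):
    V=np.array(c['view']);Rt=F@V[:3,:3];t=F@V[:3,3]
    d=Rt.T@np.linalg.inv(c['K'])@np.array([u,v,1.]);return -Rt.T@t,d/np.linalg.norm(d)
def atz(c,u,v,z):
    o,d=ray(c,u,v);return o+d*(z-o[2])/d[2]
def tri(*obs):
    A=np.zeros((3,3));b=np.zeros(3)
    for c,u,v in obs:
        o,d=ray(c,u,v);P=np.eye(3)-np.outer(d,d);A+=P;b+=P@o
    p=np.linalg.solve(A,b)
    return p,[round(float(np.linalg.norm((np.eye(3)-np.outer(d,d))@(p-o)))*1e3,1) for o,d in (ray(*q) for q in obs)]
def proj(c,p):
    V=np.array(c['view']);q=F@(V[:3,:3]@np.asarray(p)+V[:3,3]);q=np.array(c['K'])@q;return q[:2]/q[2]
def toolmove(p,ang):
    "rows shift mm & z-turn deg to have TCP at p, tool down, tool x at world angle ang(deg)"
    o=ctrl.get_obs();r=R.from_quat(o['ee_rot']);s=r.inv().apply(np.array(p)-o['position'])*1e3
    a=np.radians(ang);t=R.from_matrix(np.array([[np.cos(a),np.sin(a),0],[np.sin(a),-np.cos(a),0],[0,0,-1]]))
    return np.round(s,1),np.round((r.inv()*t).as_rotvec(degrees=True),2)
def save(n,c='wrist'):
    o=ctrl.get_obs();cal=viewer.calibration(c);im=viewer.camera(c);cv2.imwrite(f'pics/{n}.png',im[:,:,::-1]);np.savez(f'pics/{n}.npz',K=cal['K'],view=cal['view']);print(o['time'],o['position'],o['wrist_force'])
E
python3 - <<'E'
from h import *
T=viewer.calibration('top');S=viewer.calibration('scene')
t=lambda u,v:(T,235+u/5,130+v/5)
s=lambda u,v:(S,245+u/4.5,175+v/4.5)
r=lambda x:np.round(x,4)
col,e=tri(t(491,77),s(290,188));print('column top',r(col),e)
pv=col*1; 
armend,e=tri(t(645,195),s(118,150));print('arm end',r(armend),e)
for q in[(85,498),(700,385),(355,445)]:print('near',r(atz(*t(*q),0.047)))
for q in[(40,190),(548,95)]:print('plate',r(atz(*t(*q),0.01)))
for q in [(300,240),(210,500)][:1]:print(r(atz(*t(*q),0.07)))
for q in[(165,365)]:print('pallet block',r(atz(*t(*q),0.0885)))
print(r(tri(t(90,235),s(628,310))[0]),'short block corner')
for p in [(-.0,.0)]: pass
E
```

```text
column top [ 0.6467 -0.0267  0.2056] [3.8, 3.8]
arm end [ 0.5705 -0.1299  0.1959] [2.6, 2.6]
near [0.378  0.2522 0.047 ]
near [ 0.4649 -0.1896  0.047 ]
near [0.4184 0.0592 0.047 ]
plate [0.6122 0.3002 0.01  ]
plate [ 0.6905 -0.0822  0.01  ]
[0.5636 0.1004 0.07  ]
pallet block [0.4691 0.1926 0.0885]
[0.5731 0.2441 0.0199] short block corner
```

```bash
python3 - <<'E'
from h import *
for p,a in [((.42,-.2,.33),60),((.45,.22,.33),101.3)]: print(toolmove(p,a))
E
```

```text
(array([ 340.2, -207.6,  -88. ]), array([-7.000e-02, -4.000e-02, -4.248e+01]))
(array([ 495.3, -599.1,  -87.4]), array([-5.000e-02, -6.000e-02, -8.378e+01]))
```

```bash
python3 -m crank '[340,-208,-88,0,0,-42, 340,-208,-88,0,0,-42, 340,-208,-88,0,0,-42, 340,-208,-88,0,0,-42, 340,-208,-88,0,0,-42, 340,-208,-88,0,0,-42, 340,-208,-88,0,0,-42, 340,-208,-88,0,0,-42, 495,-599,-88,0,0,-84, 495,-599,-88,0,0,-84, 495,-599,-88,0,0,-84, 495,-599,-88,0,0,-84, 495,-599,-88,0,0,-84, 495,-599,-88,0,0,-84, 495,-599,-88,0,0,-84, 495,-599,-88,0,0,-84, 495,-599,-88,0,0,-84, 495,-599,-88,0,0,-84, 495,-599,-88,0,0,-84, 495,-599,-88,0,0,-84]' 50; python3 -c "
from h import *
save('w1')"
```

```text
time: 1.77
position: [0.4495, 0.2234, 0.3299]
ee_rot: [0.632, 0.775, 0.0, -0.001]
wrist_force: [0.6, -0.4, -0.1]
finger_gap: 0.501
grasp_force: 0.0
1.7667 [0.44948002 0.22344717 0.32985296] [ 0.59191217 -0.36373633 -0.12698455]
```

View pics/w1.png

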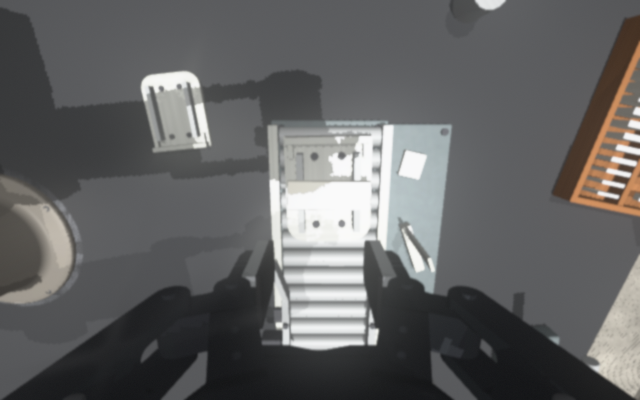

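Wrist view: the track runs straight up the image, with rails at cols ~275 and ~385. The lip is near row 142, the pallet front near row 242 and the block at rows 180–210. I'll enlarge this to get pixel positions.

```bash
python3 - <<'E'
import cv2
s=cv2.imread('pics/w1.png')[112:252,255:400]
cv2.imwrite('pics/w1z.png',cv2.convertScaleAbs(cv2.resize(s,None,fx=4,fy=4,interpolation=cv2.INTER_CUBIC),alpha=.9))
E
```

```text
(no output)
```

View pics/w1z.png

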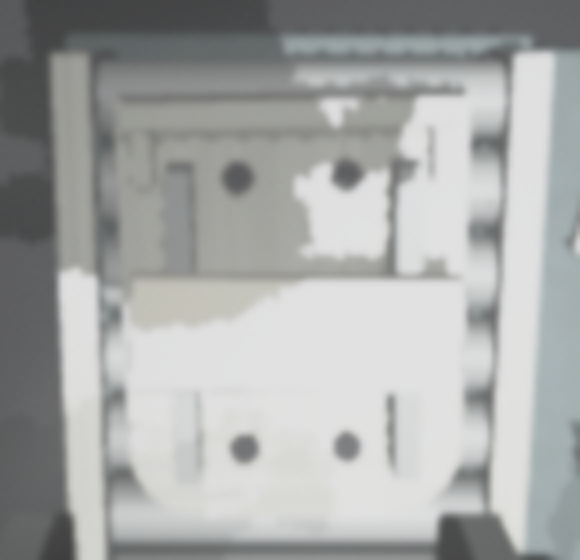

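The enlargement puts the lip's rear top edge from (118,97) to (465,90). Block corners are (132,280), (465,278), (465,390) and (130,388), and the pallet front is near y≈512.

```bash
python3 - <<'E'
from h import *
W=dict(np.load('pics/w1.npz'));S=viewer.calibration('scene')
w=lambda u,v:(W,255+u/4,112+v/4)
s=lambda u,v:(S,245+u/4.5,175+v/4.5)
r=lambda x:np.round(x,4)
th=np.radians(11.3)
O=np.array([.5035,.0263,0]);M=np.array([[np.cos(th),np.sin(th),0],[-np.sin(th),np.cos(th),0],[0,0,1]])
st=lambda p:r(M@(p-O))
for q in[(w(465,278),s(607,190)),(w(465,390),s(565,203)),(w(132,280),s(555,118)),(w(130,388),s(510,125)),(w(465,90),s(668,185)),(w(118,97),s(607,115))]:
    p,e=tri(*q);print('tri',r(p),st(p),e)
for n,z,q in[('lipR',.0775,(465,90)),('lipL',.0775,(118,97)),('b',.0885,(132,280)),('b',.0885,(465,278)),('b',.0885,(465,390)),('b',.0885,(130,388)),('front',.0595,(290,512)),('railL',.045,(98,75)),('railL',.045,(105,540)),('railR',.045,(512,60)),('railR',.045,(490,540)),('holes',.0595,(238,178)),('holes',.0595,(346,175)),('h',.0595,(245,449)),('h',.0595,(347,447))]:
    p=atz(*w(*q),z);print(n,r(p),st(p))
E
```

```text
tri [0.5146 0.2221 0.0848] [0.0492 0.1898 0.0848] [2.0, 2.0]
tri [0.5237 0.1883 0.084 ] [0.0515 0.1549 0.084 ] [2.6, 2.6]
tri [0.4182 0.2041 0.088 ] [-0.0488  0.1911  0.088 ] [4.1, 4.1]
tri [0.423  0.1698 0.0883] [-0.0508  0.1565  0.0883] [2.8, 2.8]
tri [0.5022 0.2735 0.0744] [0.0472 0.2427 0.0744] [0.0, 0.0]
tri [0.4024 0.2519 0.0741] [-0.0549  0.2411  0.0741] [1.3, 1.3]
lipR [0.5017 0.2736 0.0775] [0.0467 0.2429 0.0775]
lipL [0.4022 0.2511 0.0775] [-0.0552  0.2403  0.0775]
b [0.4165 0.2004 0.0885] [-0.0512  0.1877  0.0885]
b [0.5132 0.2209 0.0885] [0.0476 0.1889 0.0885]
b [0.5217 0.187  0.0885] [0.0494 0.154  0.0885]
b [0.4218 0.1671 0.0885] [-0.0525  0.1541  0.0885]
front [0.4813 0.1252 0.0595] [-0.0024  0.1014  0.0595]
railL [0.392  0.2533 0.045 ] [-0.0648  0.2444  0.045 ]
railL [0.4215 0.0958 0.045 ] [-0.0668  0.0842  0.045 ]
railR [0.5196 0.2843 0.045 ] [0.0663 0.2498 0.045 ]
railR [0.554 0.123 0.045] [0.0685 0.085  0.045 ]
holes [0.4418 0.2322 0.0595] [-0.0201  0.214   0.0595]
holes [0.4747 0.24   0.0595] [0.0136 0.2151 0.0595]
h [0.4619 0.1443 0.0595] [-0.0176  0.1238  0.0595]
h [0.495  0.1518 0.0595] [0.0162 0.1247 0.0595]
```

Heights check out: lip 74 mm against 77.5, block 85–88 mm against 88.5. The pallet is at station x≈−3, skew ≈1.5°, with its push face at y≈241 mm. I'll go behind the lip next.

```bash
cat >> h.py <<'E'
th=np.radians(11.3);O=np.array([.5035,.0263,0]);M=np.array([[np.cos(th),np.sin(th),0],[-np.sin(th),np.cos(th),0],[0,0,1]])
st=lambda p:np.round(M@(np.asarray(p)-O)*1e3,1)
wd=lambda *p:O+M.T@np.array(p)/1e3
E
python3 - <<'E'
from h import *
for p in [(-1,285,150),(-1,285,64)]: print(wd(*p),toolmove(wd(*p),101.3))
E
```

```text
[0.44667473 0.30557923 0.15      ] (array([ 78.6,  13.3, 179.8]), array([-0.01, -0.15,  0.46]))
[0.44667473 0.30557923 0.064     ] (array([ 78.4,  13.3, 265.8]), array([-0.01, -0.15,  0.46]))
```

```bash
python3 -m crank '[79,13,80,0,0,0.5, 79,13,80,0,0,0.5, 79,13,80,0,0,0.5, 79,13,180,0,0,0.5, 79,13,180,0,0,0.5, 79,13,180,0,0,0.5, 79,13,200,0,0,0.5, 79,13,220,0,0,0.5, 79,13,240,0,0,0.5, 79,13,255,0,0,0.5, 79,13,266,0,0,0.5, 79,13,266,0,0,0.5, 79,13,266,0,0,0.5]' 50; python3 -c "
from h import *
o=ctrl.get_obs();print(st(o['position']),o['wrist_force'],viewer.calibration('wrist')['view'][2]);save('w2')"
```

```text
time: 2.9
position: [0.4464, 0.2993, 0.0638]
ee_rot: [0.636, 0.772, -0.001, -0.0]
wrist_force: [0.3, 0.8, -0.1]
finger_gap: 0.501
grasp_force: 0.0
[ -2.5 278.9  63.8] [ 0.30120251  0.84961591 -0.05991556] [-0.0506687   0.26885114  0.96184809 -0.26379756]
2.9 [0.44639646 0.29929271 0.06375134] [ 0.30120251  0.84961591 -0.05991556]
```

View pics/w2.png

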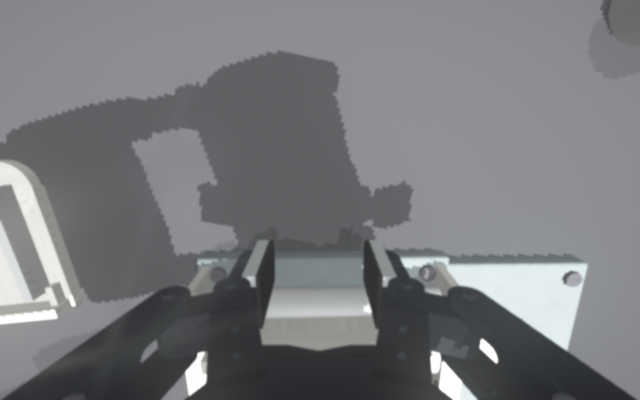

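The fingers stand behind the lip, level with and clear of the end roller. I'll approach and make gentle contact.

```bash
python3 -m crank '[-6,0,0,0,0,0, -12,0,0,0,0,0, -16,0,0,0,0,0, -18,0,0,0,0,0, -20,0,0,0,0,0, -22,0,0,0,0,0, -24,0,0,0,0,0, -26,0,0,0,0,0, -28,0,0,0,0,0, -30,0,0,0,0,0, -33,0,0,0,0,0, -36,0,0,0,0,0, -40,0,0,0,0,0, -44,0,0,0,0,0, -48,0,0,0,0,0, -52,0,0,0,0,0]'; python3 -c "
from h import *
o=ctrl.get_obs();print(st(o['position']),M@o['wrist_force'])"
```

```text
time: 4.28
position: [0.4569, 0.2481, 0.0643]
ee_rot: [0.636, 0.772, 0.0, 0.0]
wrist_force: [-0.0, 2.2, -1.1]
finger_gap: 0.502
grasp_force: 0.7
[ -2.2 226.6  64.3] [ 0.40863107  2.13362026 -1.12723532]
```

```bash
python3 -m crank '[-4,0,0,0,0,0, -9,0,0,0,0,0, -14,0,0,0,0,0, -19,0,0,0,0,0, -24,0,0,0,0,0, -29,0,0,0,0,0, -34,0,0,0,0,0, -39,0,0,0,0,0, -44,0,0,0,0,0, -49,0,0,0,0,0, -54,0,0,0,0,0, -59,0,0,0,0,0, -64,0,0,0,0,0, -69,0,0,0,0,0, -74,0,0,0,0,0, -79,0,0,0,0,0, -84,0,0,0,0,0, -89,0,0,0,0,0, -94,0,0,0,0,0, -98,0,0,0,0,0]'; python3 -c "
from h import *
o=ctrl.get_obs();print(st(o['position']),M@o['wrist_force'])
save('t1','top');a=cv2.imread('pics/t1.png')[130:240,235:390];save('w3');b=cv2.imread('pics/w3.png')
cv2.imwrite('pics/m1.png',np.hstack([cv2.resize(a,(560,400),interpolation=cv2.INTER_CUBIC),b[:,:][:, 200:440]]))"
```

```text
time: 5.95
position: [0.4754, 0.1518, 0.0642]
ee_rot: [0.636, 0.772, -0.0, -0.0]
wrist_force: [0.8, 1.6, 0.1]
finger_gap: 0.498
grasp_force: 1.0
[ -3.  128.5  64.2] [1.0811256  1.38225381 0.14701972]
5.95 [0.47539649 0.15175773 0.06422214] [0.7893203  1.56730074 0.14701972]
6.0 [0.47548608 0.1512108  0.06418675] [ 0.48472459  0.03968487 -0.3805819 ]
```

View pics/m1.png

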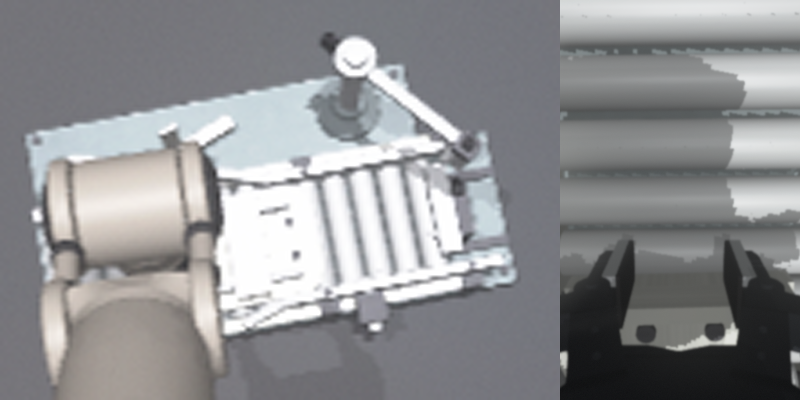

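The pallet is straight between the guides with its front about halfway along. I'll continue past the spring roller.

```bash
python3 -m crank '[-3,0,0,0,0,0, -6,0,0,0,0,0, -9,0,0,0,0,0, -12,0,0,0,0,0, -15,0,0,0,0,0, -18,0,0,0,0,0, -21,0,0,0,0,0, -24,0,0,0,0,0, -27,0,0,0,0,0, -30,0,0,0,0,0, -33,0,0,0,0,0, -36,0,0,0,0,0, -39,0,0,0,0,0, -42,0,0,0,0,0, -45,0,0,0,0,0, -48,0,0,0,0,0, -51,0,0,0,0,0, -54,0,0,0,0,0, -57,0,0,0,0,0, -60,0,0,0,0,0]'; python3 -c "
from h import *
o=ctrl.get_obs();print(st(o['position']),M@o['wrist_force'])"
```

```text
time: 7.72
position: [0.4878, 0.0935, 0.0645]
ee_rot: [0.636, 0.772, 0.001, 0.001]
wrist_force: [2.9, 6.2, -1.2]
finger_gap: 0.5
grasp_force: 2.6
[-2.2 69.  64.5] [ 4.03817593  5.55441171 -1.22448273]
```

```bash
python3 -m crank '[-3,0,0,0,0,0, -6,0,0,0,0,0, -9,0,0,0,0,0, -12,0,0,0,0,0, -15,0,0,0,0,0, -18,0,0,0,0,0, -21,0,0,0,0,0, -24,0,0,0,0,0, -27,0,0,0,0,0, -30,0,0,0,0,0, -33,0,0,0,0,0, -36,0,0,0,0,0, -39,0,0,0,0,0, -41,0,0,0,0,0, -43,0,0,0,0,0, -45,0,0,0,0,0]'; python3 -c "
from h import *
o=ctrl.get_obs();print(st(o['position']),M@o['wrist_force'])"; python3 -m crank '[-1,0,0,0,0,0, -2,0,0,0,0,0, -3,0,0,0,0,0, -4,0,0,0,0,0, -5,0,0,0,0,0,-6,0,0,0,0,0]';python3 -c "
from h import *
o=ctrl.get_obs();print(st(o['position']),M@o['wrist_force'])"
```

```text
time: 9.05
position: [0.4956, 0.049, 0.0645]
ee_rot: [0.636, 0.772, 0.0, 0.0]
wrist_force: [0.7, 3.8, 2.3]
finger_gap: 0.5
grasp_force: 1.5
[-3.3 23.8 64.5] [1.43213587 3.53862566 2.32887092]
time: 9.55
position: [0.4966, 0.0433, 0.0643]
ee_rot: [0.636, 0.772, -0.0, -0.0]
wrist_force: [0.2, 2.9, 1.4]
finger_gap: 0.501
grasp_force: 1.3
[-3.5 18.  64.3] [0.71247487 2.79337486 1.38025499]
```

```bash
cat > f.sh <<'E'
python3 -c "
from h import *
o=ctrl.get_obs();print(round(o['time'],2),st(o['position']),np.round(M@o['wrist_force'],1))"
E
python3 -m crank '[-0.7,0,0,0,0,0, -1.4,0,0,0,0,0, -2,0,0,0,0,0]'>/dev/null; sh f.sh
python3 -m crank '[-0.7,0,0,0,0,0, -1.4,0,0,0,0,0, -2,0,0,0,0,0]'>/dev/null; sh f.sh
python3 -m crank '[-0.7,0,0,0,0,0, -1.4,0,0,0,0,0, -2,0,0,0,0,0]'>/dev/null; sh f.sh
```

```text
9.8 [-3.5 16.  64.2] [0.6 1.7 1.9]
10.05 [-3.5 14.1 64.2] [1.4 2.  1.5]
10.3 [-3.5 12.1 64.2] [1.1 3.3 2. ]
```

```bash

python3 -m crank '[-0.7,0,0,0,0,0, -1.4,0,0,0,0,0, -2,0,0,0,0,0]'>/dev/null; sh f.sh
python3 -m crank '[-0.7,0,0,0,0,0, -1.4,0,0,0,0,0, -2,0,0,0,0,0]'>/dev/null; sh f.sh
python3 -m crank '[-0.7,0,0,0,0,0, -1.4,0,0,0,0,0, -2,0,0,0,0,0]'>/dev/null; sh f.sh
```

```text
10.55 [-3.5 10.1 64.2] [1.2 2.6 0.8]
10.8 [-3.4  9.6 64.3] [ 3.  14.9  2.6]
11.05 [-3.2  9.3 64.3] [ 4.9 24.2  3.1]
```

```bash

python3 -m crank '[-0.7,0,0,0,0,0, -1.4,0,0,0,0,0, -2,0,0,0,0,0,-2,0,0,0,0,0]'>/dev/null; sh f.sh
python3 -m crank '[-0.7,0,0,0,0,0, -1.4,0,0,0,0,0, -2,0,0,0,0,0,-2,0,0,0,0,0,-2,0,0,0,0,0,-2,0,0,0,0,0]'>/dev/null; sh f.sh
```

```text
11.38 [-3.2  9.1 64.3] [ 6.4 30.9  3.5]
11.88 [-3.2  9.  64.3] [ 7.5 40.5  5.3]
```

The stop is solid: 16 N gave only 0.2 mm, and the push reached 40 N. I'll unload, retreat straight back, lift, then go over to look at the arm and block.

```bash

python3 -m crank '[3,0,0,0,0,0, 6,0,0,0,0,0, 9,0,0,0,0,0,12,0,0,0,0,0,16,0,0,0,0,0,24,0,0,0,0,0,36,0,0,0,0,0,46,0,0,0,0,0,46,0,0,0,0,0,46,0,-40,0,0,0,46,0,-80,0,0,0,46,0,-120,0,0,0,46,0,-160,0,0,0,46,0,-200,0,0,0,46,0,-240,0,0,0,46,0,-256,0,0,0,46,0,-256,0,0,0]'>/dev/null; sh f.sh
python3 -c "
from h import *
print(toolmove(wd(5,-195,320),53.7))"
```

```text
13.3 [ -1.7  48.  325.1] [-0.1 -0.7 -0.4]
(array([-243. ,    7.7,    5.7]), array([ 0.55, -0.11, 47.35]))
```

```bash

python3 -m crank '[-243,8,6,0,0,47,-243,8,6,0,0,47,-243,8,6,0,0,47,-243,8,6,0,0,47,-243,8,6,0,0,47,-243,8,6,0,0,47,-243,8,6,0,0,47,-243,8,6,0,0,47,-243,8,6,0,0,47,-243,8,6,0,0,47]'>/dev/null; sh f.sh
python3 -c "
from h import *
print(ctrl.get_obs()['joint_positions'])
save('w4')
save('t2','top');save('s2','scene')"
```

```text
14.13 [   3.5 -193.8  313.8] [-0.9 -0.7  0.3]
[-4.25551029e-01  3.83079804e-01  1.26608840e+00  1.10978366e-04
  1.49347638e+00  1.98988895e-01]
14.1333 [ 0.54496226 -0.16308463  0.31383293] [-0.76525275 -0.91603916  0.32140137]
14.1833 [ 0.54506116 -0.16292335  0.31413845] [-0.23562575  0.70224892  0.40561123]
14.2333 [ 0.54514054 -0.16287932  0.31437689] [ 0.05299106  0.50386754 -0.20792941]
```

View pics/w4.png

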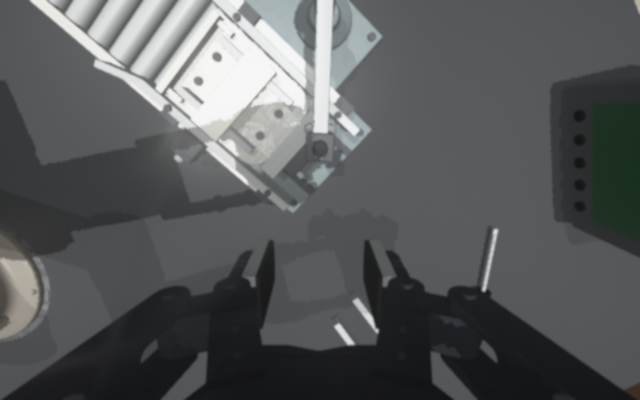

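Wrist view: the pallet is home in the bay, with the lip around (165,85)–(222,15) and the block below it. The bar is vertical from (324,10) to (320,130) and the indicator end is at (320,148). I'll measure the block edges and bar line numerically on rectified images.

```bash
python3 - <<'E'
from h import *
W=dict(np.load('pics/w4.npz'));im=cv2.cvtColor(cv2.imread('pics/w4.png'),cv2.COLOR_BGR2GRAY).astype(np.float32)
def rect(z,x0,x1,y0,y1,s=2):
    X,Y=np.meshgrid(np.arange(x0,x1,1/s),np.arange(y0,y1,1/s))
    P=(O+np.stack([X.ravel(),Y.ravel(),0*X.ravel()+z],1)/1e3@M)
    V=W['view'];q=(P@V[:3,:3].T+V[:3,3])@F;q=q@W['K'].T;q=q[:,:2]/q[:,2:]
    return cv2.remap(im,q[:,0].reshape(X.shape).astype(np.float32),q[:,1].reshape(X.shape).astype(np.float32),1)
def peaks(a,off,s=2,n=8):
    g=np.gradient(cv2.GaussianBlur(a.reshape(1,-1),(0,0),1.5).ravel());k=[i for i in range(1,len(g)-1) if abs(g[i])>=max(abs(g[i-1]),abs(g[i+1]))]
    k=sorted(sorted(k,key=lambda i:-abs(g[i]))[:n]);return [(round(off+i/s,1),round(float(g[i]),1)) for i in k]
for xa in(-30,-20,-10,0,10,20):
    print('y edges z88.5 x',xa,peaks(rect(88.5,xa-4,xa+4,-120,20).mean(1),-120))
for xa in(-30,0,30): print('lip',xa,peaks(rect(77.5,xa-5,xa+5,-25,25).mean(1),-25,n=4))
for ya in (-85,-75,-65): print('x edges',ya,peaks(rect(88.5,-70,70,ya-3,ya+3).mean(0),-70))
# bar, z=194
pts=[]
b=im
for v in range(20,125,15):
    row=cv2.GaussianBlur(b[v-1:v+2].mean(0).reshape(1,-1),(0,0),1)[0,300:345];print(v,[int(x) for x in row[5:42]])
E
```

```text
y edges z88.5 x -30 [(-88.0, 10.2), (-75.5, 3.0), (-53.5, -7.4), (-20.5, -17.8), (-15.0, 21.1), (-2.5, -15.5), (3.0, 6.4), (10.0, 4.4)]
y edges z88.5 x -20 [(-102.5, -2.8), (-99.5, -3.3), (-88.0, 9.8), (-20.5, -17.0), (-15.0, 20.9), (-2.5, -15.6), (3.0, 6.4), (10.0, 4.5)]
y edges z88.5 x -10 [(-115.5, 8.1), (-88.5, 10.2), (-40.5, -13.3), (-32.0, 10.8), (-20.5, -16.3), (-15.0, 20.0), (-2.5, -15.5), (3.0, 6.4)]
y edges z88.5 x 0 [(-100.0, -3.4), (-89.0, 13.1), (-25.0, -2.2), (-20.5, -15.8), (-15.0, 19.1), (-2.5, -15.4), (3.0, 6.5), (10.0, 4.6)]
y edges z88.5 x 10 [(-96.0, 6.7), (-92.0, -8.6), (-89.0, 11.9), (-20.5, -16.3), (-15.0, 18.7), (-2.5, -15.4), (3.0, 6.3), (10.5, 5.0)]
y edges z88.5 x 20 [(-115.0, 7.8), (-92.0, -10.4), (-89.0, 12.1), (-40.5, -14.4), (-32.0, 14.0), (-20.5, -17.0), (-15.0, 19.1), (-2.5, -15.2)]
lip -30 [(-17.0, -17.4), (-11.0, 20.9), (2.0, -15.3), (7.5, 6.3)]
lip 0 [(-16.5, -15.6), (-11.0, 18.5), (2.0, -15.0), (7.5, 6.3)]
lip 30 [(-16.5, -17.3), (-10.5, 19.8), (2.5, -14.7), (8.0, 6.0)]
x edges -85 [(-63.5, 8.7), (-59.5, 7.3), (-52.0, -5.4), (-48.5, 3.2), (-20.0, 
[... 921 characters left out ...]
1, 216, 231, 236, 237, 237, 236, 236, 235, 234, 233, 232, 230, 226, 214, 196, 180, 170, 166, 165, 165, 165, 165, 165, 165, 165, 164]
80 [219, 198, 178, 170, 172, 177, 181, 182, 183, 189, 203, 221, 232, 236, 237, 236, 236, 235, 235, 234, 233, 232, 229, 221, 206, 191, 184, 182, 180, 177, 173, 170, 169, 168, 167, 165, 159]
95 [181, 156, 142, 136, 135, 137, 142, 151, 168, 193, 216, 230, 235, 236, 236, 235, 234, 234, 233, 233, 232, 231, 227, 223, 224, 231, 238, 241, 242, 242, 241, 238, 229, 208, 177, 144, 122]
110 [185, 170, 156, 147, 147, 150, 152, 156, 169, 193, 216, 229, 234, 234, 234, 233, 233, 233, 232, 232, 231, 228, 221, 213, 211, 215, 219, 221, 220, 218, 213, 205, 193, 179, 164, 150, 140]
```

```bash
python3 - <<'E'
from h import *
W=dict(np.load('pics/w4.npz'))
for u,v in[(323.6,20),(322.9,35),(322.4,50),(321.8,65),(321.4,80),(321,110)]:print(st(atz(W,u,v,.194)))
a,b=[st(atz(W,u,v,.194)) for u,v in[(323.6,20),(321.2,95)]]
d=(a-b)[:2];d/=np.linalg.norm(d);n=np.array([-d[1],d[0]]);print('dir st deg',np.degrees(np.arctan2(d[1],d[0])),'swing',np.arctan2(d[1],d[0]),'offset of pivot(130,-80) from line',n@(np.array([130,-80])-a[:2]))
# column top both views again: fit pivot with scene: intersect
T,S=viewer.calibration('top'),viewer.calibration('scene')
print('top view indicator end',st(atz(T,235+645/5,130+200/5,.194)),'hub top-cam',st(atz(T,235+491/5,130+77/5,.212)),'scene',st(atz(S,245+290/4.5,175+188/4.5,.212)))
print(st(tri((W,320,148),(S,245+118/4.5,175+150/4.5))[0]))
# bar_mid by wrist: point at 70mm from pivot
s=np.arctan2(d[1],d[0]);pm=np.array([130,-80])-70*d;pm=pm-n*(n@(pm-a[:2]));print('bar_mid',pm)
print(toolmove(wd(pm[0],pm[1],240),np.degrees(s)+11.3),toolmove(wd(pm[0],pm[1],184),np.degrees(s)+11.3))
E
```

```text
[  99.4 -109.5  194. ]
[  92.1 -115.7  194. ]
[  84.7 -122.1  194. ]
[  77.1 -128.6  194. ]
[  69.5 -135.4  194. ]
[  53.7 -149.6  194. ]
dir st deg 41.11052185210808 swing 0.7175139635323633 offset of pivot(130,-80) from line 2.1066416615425103
top view indicator end [  31.5 -168.4  194. ] hub top-cam [127.1 -83.  212. ] scene [140.  -79.2 212. ]
[  33.2 -165.9  194.7]
bar_mid [  78.64415948 -127.61318708]
(array([99.9,  2.4, 74.5]), array([ 0.02, -0.  ,  1.77])) (array([ 99.9,   2.4, 130.5]), array([ 0.02, -0.  ,  1.77]))
```

Bar height triangulates to 195 mm (top face 194), swing ≈0.72, and the bar end lies 129 mm from the pivot; all consistent. I'll descend astride the bar and pinch it.

```bash

python3 -m crank '[40,1,20,0,0,1.8,80,2,50,0,0,1.8,100,2,74,0,0,1.8,100,2,74,0,0,1.8,100,2,84,0,0,1.8,100,2,94,0,0,1.8,100,2,104,0,0,1.8,100,2,114,0,0,1.8,100,2,122,0,0,1.8,100,2,130,0,0,1.8,100,2,130,0,0,1.8]' 50; sh f.sh
```

```text
time: 15.2
position: [0.6047, -0.0847, 0.1825]
ee_rot: [0.898, 0.44, -0.001, -0.001]
wrist_force: [-0.2, 0.1, -0.5]
finger_gap: 0.495
grasp_force: 0.0
15.2 [  77.4 -128.7  182.5] [-0.1  0.1 -0.5]
```

Astride, with no contact. Pinching now.

```bash

python3 -m crank '[0,0,0,0,0,0,0,0,0,0,0,0,0,0,0,0,0,0,0,0,0,0,0,0,0,0,0,0,0,0,0,0,0,0,0,0,0,0,0,0,0,0]' 10; sh f.sh
python3 - <<'E'
from h import *
o=ctrl.get_obs();p=st(o['position']);r=R.from_quat(o['ee_rot']);x=r.as_matrix()[:,0];a=np.degrees(np.arctan2(x[1],x[0]))-11.3
print('tool x angle st',a)
pv=np.array([131.2,-81.8]);rad=np.linalg.norm(p[:2]-pv);phi=np.arctan2(pv[1]-p[1],pv[0]-p[0]);print('radius',rad,'phi',phi,np.degrees(phi))
tgt=-np.arcsin((-71+81.8)/130);print('target',np.degrees(tgt))
for k in range(1,21):
    f=phi+(tgt-phi)*k/20
    q=pv-rad*np.array([np.cos(f),np.sin(f)])
    s,t=toolmove(wd(q[0],q[1],p[2]),a+np.degrees(f-phi)+11.3);print(k,s,t)
E
```

```text
time: 15.78
position: [0.6057, -0.0845, 0.1851]
ee_rot: [0.898, 0.44, 0.0, 0.0]
wrist_force: [-3.3, -0.7, 5.8]
finger_gap: 0.124
grasp_force: 59.5
15.78 [  78.5 -128.7  185.1] [-3.3 -0.   5.8]
tool x angle st 40.931059870048585
radius 70.5471473555097 phi 0.7272309221322989 41.667262569587734
target -4.765449501693762
1 [-0.  -2.9 -0. ] [ 0.06 -0.01  2.32]
2 [ 0.1 -5.7 -0. ] [ 0.06 -0.01  4.64]
3 [ 0.4 -8.6 -0. ] [ 0.06 -0.01  6.96]
4 [  0.7 -11.4  -0. ] [ 0.06 -0.01  9.29]
5 [  1.2 -14.2  -0. ] [ 0.06 -0.02 11.61]
6 [  1.8 -17.   -0. ] [ 0.06 -0.02 13.93]
7 [  2.5 -19.8  -0. ] [ 0.06 -0.02 16.25]
8 [  3.3 -22.5  -0. ] [ 0.06 -0.02 18.57]
9 [  4.3 -25.2  -0. ] [ 6.000e-02 -2.000e-02  2.089e+01]
10 [  5.3 -27.9  -0. ] [ 6.000e-02 -2.000e-02  2.322e+01]
11 [  6.5 -30.5  -0. ] [ 6.000e-02 -2.000e-02  2.554e+01]
12 [  7.7 -33.1  -0. ] [ 6.000e-02 -2.000e-02  2.786e+01]
13 [  9.1 -35.6  -0.1] [ 6.000e-02 -3.000e-02  3.018e+01]
14 [ 10.5 -38.   -0.1] [ 6.00e-02 -3.00e-02  3.25e+01]
15 [ 12.1 -40.4  -0.1] [ 6.000e-02 -3.000e-02  3.482e+01]
16 [ 13.7 -42.8  -0.1] [ 6.000e-02 -3.000e-02  3.715e+01]
17 [ 15.5 -45.   -0.1] [ 6.000e-02 -3.000e-02  3.947e+01]
18 [ 17.3 -47.2  -0.1] [ 6.000e-02 -3.000e-02  4.179e+01]
19 [ 19.2 -49.3  -0.1] [ 6.000e-02 -3.000e-02  4.411e+01]
20 [ 21.2 -51.4  -0.1] [ 6.000e-02 -3.000e-02  4.643e+01]
```

```bash

python3 -m crank '[0,-1.4,0,0,0,1.2, 0.1,-4.3,0,0,0,3.5, 0.4,-8.6,0,0,0,7, 0.7,-11.4,0,0,0,9.3, 1.2,-14.2,0,0,0,11.6, 1.8,-17,0,0,0,13.9, 2.5,-19.8,0,0,0,16.2, 3.3,-22.5,0,0,0,18.5, 4.3,-25.2,0,0,0,20.9, 5.3,-27.9,0,0,0,23.2, 6.5,-30.5,0,0,0,25.5, 7.7,-33.1,0,0,0,27.9, 9.1,-35.6,0,0,0,30.2, 10.5,-38,0,0,0,32.5, 12.1,-40.4,0,0,0,34.8, 13.7,-42.8,0,0,0,37.1, 15.5,-45,0,0,0,39.4, 17.3,-47.2,0,0,0,41.7, 18.5,-48.5,0,0,0,43, 19.2,-49.3,0,0,0,44]'; sh f.sh
python3 -m crank '[0.5,-0.6,0,0,0,0.5,0.9,-1,0,0,0,1,0.9,-1,0,0,0,1]'; sh f.sh
python3 - <<'E'
from h import *
o=ctrl.get_obs();x=R.from_quat(o['ee_rot']).as_matrix()[:,0];print('tool angle st',np.degrees(np.arctan2(x[1],x[0]))-11.3)
save('w5')
E
```

```text
time: 17.45
position: [0.5786, -0.0388, 0.185]
ee_rot: [0.997, 0.071, 0.001, 0.0]
wrist_force: [-1.9, 0.1, 5.6]
finger_gap: 0.126
grasp_force: 59.6
17.45 [ 60.9 -78.6 185. ] [-1.9  0.5  5.6]
time: 17.7
position: [0.5785, -0.0377, 0.185]
ee_rot: [0.998, 0.063, -0.001, 0.0]
wrist_force: [-6.1, 1.1, 8.2]
finger_gap: 0.126
grasp_force: 59.9
17.7 [ 61.  -77.4 185. ] [-5.8  2.2  8.2]
tool angle st -4.082142516470782
17.7 [ 0.57845373 -0.03766883  0.18502462] [-6.08852838  1.07316703  8.24349937]
```

```bash

python3 -m crank '[0,0,0,0,0,0,0,0,0,0,0,0,0,0,0,0,0,0,0,0,0,0,0,0,0,0,0,0,0,0,0,0,0,0,0,0,0,0,0,0,0,0]' 45; 
python3 -m crank '[0,0,-8,0,0,0,0,0,-20,0,0,0,0,0,-35,0,0,0,0,0,-60,0,0,0,0,0,-90,0,0,0,0,0,-125,0,0,0,-30,0,-135,0,0,0,-70,0,-135,0,0,0,-110,0,-135,0,0,0,-150,0,-135,0,0,0,-150,0,-135,0,0,0,-150,0,-135,0,0,0]'; sh f.sh
python3 - <<'E'
from h import *
save('w6');save('s3','scene');save('t3','top')
a=cv2.imread('pics/w6.png')[0:240,160:480]
s=cv2.imread('pics/s3.png')[185:275,245:385]
cv2.imwrite('pics/m2.png',np.vstack([cv2.resize(a,(480,360)),cv2.resize(s,(480,240),interpolation=cv2.INTER_CUBIC)]))
E
```

```text
time: 18.33
position: [0.5792, -0.0379, 0.1842]
ee_rot: [0.998, 0.063, -0.0, 0.0]
wrist_force: [0.3, -0.3, 0.5]
finger_gap: 0.452
grasp_force: 0.0
time: 19.33
position: [0.4289, -0.0568, 0.3206]
ee_rot: [0.998, 0.062, 0.001, 0.0]
wrist_force: [0.5, -0.1, 0.8]
finger_gap: 0.453
grasp_force: 0.0
19.33 [-89.5 -66.9 320.6] [ 0.4 -0.2  0.8]
19.3333 [ 0.42886334 -0.056789    0.32058492] [ 0.45031076 -0.08364939  0.75101941]
19.3833 [ 0.43033123 -0.05691096  0.320546  ] [ 0.04845175 -0.76738914 -0.11751264]
19.4333 [ 0.43104162 -0.05692928  0.32025936] [-0.12158051  1.04122519  0.85877586]
```

View pics/m2.png

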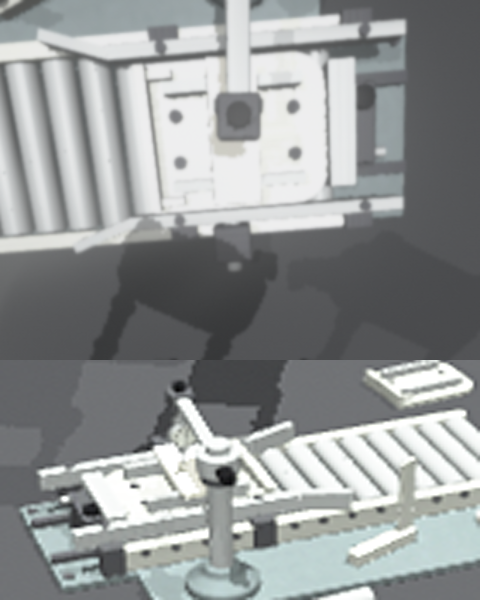

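The composite shows the pallet's front edge flush against the stop (crop col ~328) and the arm straight across. The indicator head at (238,115) stands over the block at cols ~207–262. One last numeric check of the stylus relative to the block's middle.

```bash
python3 - <<'E'
from h import *
W=dict(np.load('pics/w6.npz'));im=cv2.cvtColor(cv2.imread('pics/w6.png'),cv2.COLOR_BGR2GRAY).astype(np.float32)
def rect(z,x0,x1,y0,y1,s=2):
    X,Y=np.meshgrid(np.arange(x0,x1,1/s),np.arange(y0,y1,1/s))
    P=(O+np.stack([X.ravel(),Y.ravel(),0*X.ravel()+z],1)/1e3@M)
    V=W['view'];q=(P@V[:3,:3].T+V[:3,3])@F;q=q@W['K'].T;q=q[:,:2]/q[:,2:]
    return cv2.remap(im,q[:,0].reshape(X.shape).astype(np.float32),q[:,1].reshape(X.shape).astype(np.float32),1)
def peaks(a,off,s=2,n=6):
    g=np.gradient(cv2.GaussianBlur(a.reshape(1,-1),(0,0),1.5).ravel());k=[i for i in range(1,len(g)-1) if abs(g[i])>=max(abs(g[i-1]),abs(g[i+1]))]
    k=sorted(sorted(k,key=lambda i:-abs(g[i]))[:n]);return [(round(off+i/s,1),round(float(g[i]),1)) for i in k]
for x in(-42,-38,-30,-24): print('block',x,peaks(rect(88.5,x-2,x+2,-105,-40).mean(1),-105))
for x in(30,45,60,75): print('bar',x,peaks(rect(194,x-3,x+3,-105,-50).mean(1),-105))
for x in(-5,0,5): print('head194',x,peaks(rect(194,x-2,x+2,-110,-40).mean(1),-110))
for x in(-30,0): print('lip',x,peaks(rect(77.5,x-3,x+3,-25,25).mean(1),-25,n=4),'front',peaks(rect(59.5,x-4,x+4,-165,-120).mean(1),-165,n=5))
E
```

```text
block -42 [(-94.5, -0.6), (-90.0, -1.2), (-87.0, 2.1), (-54.0, -3.2), (-51.5, 3.3), (-41.5, -0.2)]
block -38 [(-102.5, 0.8), (-96.5, -1.3), (-87.5, 1.2), (-54.0, -2.5), (-51.5, 1.0), (-42.0, -0.9)]
block -30 [(-98.5, -0.3), (-92.0, -0.8), (-88.0, 2.1), (-54.0, -2.4), (-51.0, 1.0), (-42.5, -0.4)]
block -24 [(-98.0, 0.2), (-94.0, -0.6), (-90.0, -0.8), (-87.0, 1.4), (-54.0, -4.2), (-51.5, 4.1)]
bar 30 [(-94.5, 0.9), (-81.5, 10.0), (-70.5, -16.6), (-66.5, 5.5), (-60.0, -3.5), (-52.5, -0.8)]
bar 45 [(-101.0, 1.8), (-85.0, -0.5), (-82.0, 8.0), (-75.5, 0.6), (-71.5, -18.1), (-66.0, 9.7)]
bar 60 [(-104.5, 0.0), (-104.0, 0.0), (-103.5, 0.0), (-103.0, 0.0), (-102.5, 0.0), (-102.0, 0.0)]
bar 75 [(-104.5, 0.0), (-104.0, 0.0), (-103.5, 0.0), (-103.0, 0.0), (-102.5, 0.0), (-102.0, 0.0)]
head194 -5 [(-85.0, -20.1), (-77.5, -1.4), (-74.0, -0.6), (-71.0, 2.3), (-65.5, -0.8), (-62.5, 14.8)]
head194 0 [(-99.5, 4.6), (-85.0, -20.3), (-80.0, -4.8), (-68.0, 6.2), (-62.5, 16.0), (-44.5, -5.5)]
head194 5 [(-104.5, -17.9), (-99.0, 18.3), (-86.5, -20.8), (-68.5, 5.3), (-62.5, 21.2), (-45.5, -15.7)]
lip -30 [(-13.5, -11.5), (-10.5, 13.4), (9.0, -8.3), (15.0, 5.8)] front [(-164.0, 12.4), (-157.0, 0.5), (-145.0, -14.1), (-141.5, 14.5), (-124.0, -0.9)]
lip 0 [(-13.5, -13.5), (-10.0, 14.8), (9.5, -10.1), (15.0, 7.0)] front [(-164.0, 11.5), (-157.5, 0.5), (-150.5, 0.4), (-144.5, -14.7), (-141.5, 14.4)]
```

The block's middle is at y≈−70.7 and the stylus at about −74, so it is 3 mm off. I'll re-pinch and turn another 1.3°.

```bash

python3 -m crank '[40,0,0,0,0,0,80,0,0,0,0,0,120,0,0,0,0,0,150,0,0,0,0,0,150,0,0,0,0,0,150,0,40,0,0,0,150,0,75,0,0,0,150,0,95,0,0,0,150,0,110,0,0,0,150,0,122,0,0,0,150,0,130,0,0,0,150,0,135,0,0,0,150,0,135,0,0,0,150,0,135,0,0,0]'; sh f.sh
python3 -m crank '[0,0,0,0,0,0,0,0,0,0,0,0,0,0,0,0,0,0,0,0,0,0,0,0,0,0,0,0,0,0,0,0,0,0,0,0,0,0,0,0,0,0]' 10; sh f.sh
python3 -m crank '[0,-0.5,0,0,0,0.4,0,-1,0,0,0,0.8,0,-1.6,0,0,0,1.3,0,-1.6,0,0,0,1.3,0,-1.6,0,0,0,1.3,0,-1.6,0,0,0,1.3]';sh f.sh
```

```text
time: 20.65
position: [0.5796, -0.0379, 0.1846]
ee_rot: [0.998, 0.063, 0.0, 0.0]
wrist_force: [-0.1, 0.2, -0.1]
finger_gap: 0.447
grasp_force: 0.0
20.65 [ 62.  -77.8 184.6] [-0.   0.2 -0.1]
time: 21.23
position: [0.5795, -0.0377, 0.1853]
ee_rot: [0.998, 0.063, 0.001, 0.0]
wrist_force: [-1.3, 2.3, 5.1]
finger_gap: 0.125
grasp_force: 59.3
21.23 [ 62.  -77.7 185.3] [-0.9  2.5  5.1]
time: 21.73
position: [0.5793, -0.0361, 0.1853]
ee_rot: [0.999, 0.052, 0.001, 0.0]
wrist_force: [-0.5, 2.4, 6.1]
finger_gap: 0.124
grasp_force: 59.3
21.73 [ 62.1 -76.  185.3] [-0.   2.4  6.1]
```

```bash

python3 -m crank '[0,0,0,0,0,0,0,0,0,0,0,0,0,0,0,0,0,0,0,0,0,0,0,0,0,0,0,0,0,0,0,0,0,0,0,0,0,0,0,0,0,0]' 45 | head -1
python3 -m crank '[0,0,-8,0,0,0,0,0,-20,0,0,0,0,0,-35,0,0,0,0,0,-60,0,0,0,0,0,-90,0,0,0,0,0,-125,0,0,0,-30,0,-135,0,0,0,-70,0,-135,0,0,0,-110,0,-135,0,0,0,-150,0,-135,0,0,0,-150,0,-135,0,0,0,-150,0,-135,0,0,0,-150,0,-135,0,0,0]'; sh f.sh
python3 - <<'E'
from h import *
save('w7');W=dict(np.load('pics/w7.npz'));im=cv2.cvtColor(cv2.imread('pics/w7.png'),cv2.COLOR_BGR2GRAY).astype(np.float32)
def prof(z,x,y0,y1):
    Y=np.arange(y0,y1,.5);g=[]
    a=np.mean([cv2.remap(im,*[np.array([proj(W,wd(x+d,y,z)*[1,1,0]+[0,0,z/1e3]) for y in Y],np.float32)[:,i].reshape(1,-1) for i in(0,1)],1) for d in(-2,0,2)],0)
    g=np.gradient(cv2.GaussianBlur(a,(0,0),1.5).ravel());return [(Y[np.argmin(g)],round(float(g.min()),1)),(Y[np.argmax(g)],round(float(g.max()),1))]
for x in(-5,0,2):print('head',prof(194,x,-95,-52))
for x in(-30,-24):print('block',prof(88.5,x,-91,-83)[1],prof(88.5,x,-58,-50)[0])
E
```

```text
time: 22.32
time: 23.4
position: [0.4303, -0.052, 0.3204]
ee_rot: [0.999, 0.051, 0.001, 0.0]
wrist_force: [1.4, -0.9, -0.2]
finger_gap: 0.452
grasp_force: 0.0
23.4 [-87.2 -62.4 320.4] [ 1.2 -1.1 -0.2]
23.4 [ 0.43025145 -0.05196508  0.32036836] [ 1.40935854 -0.87121048 -0.17407641]
head [(np.float64(-82.0), -19.7), (np.float64(-59.5), 12.4)]
head [(np.float64(-82.5), -19.0), (np.float64(-60.0), 13.7)]
head [(np.float64(-83.0), -18.5), (np.float64(-60.0), 14.6)]
block (np.float64(-88.0), 2.1) (np.float64(-54.0), -2.7)
block (np.float64(-87.0), 1.8) (np.float64(-54.5), -4.1)
```

The indicator head is centred at y=−71 and the block at −71, so it is aligned. Handing in.

```bash
python3 -c "
from bench import ctrl
print(ctrl.hand_in())"
```

```text
the job is handed in; nothing more can be done
None
```

The job is handed in, result not reported: the pallet is home against the end stop (pushed to about 40 N), and the indicator arm is swung back with its stylus within about 1 mm of the gauge block's middle along the track, as measured in the camera images.

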